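# Shift the imaging rig's light selector into its third slot

### The job

Switch the imaging rig to its third light: with your fingertips push the selector's black-knobbed lever, which stands somewhere in the left-hand column of its H-shaped gate, into the cross channel, across to the right-hand column, and then forward, away from the robot, until it is fully home in the third slot (the far right one). Only push it, gently, and leave it there: do not pull the knob up, do not let the lever dip into the fourth slot (the near right one), and leave the things standing around the selector where they are.

Things in the scene. Friction and masses are not known exactly. Their poses are not given: they have to be found in the camera images.
- selector: The light selector, a fixed grey metal box 170 x 150 mm, 91 mm high, with a 50 mm high shoulder on its left side (total width 240 mm). Its origin is on the table under the middle of the gate; x points forward (away from the robot), y to the left, z up; it is turned on the table by up to 0.35 rad. The lever tilts about a point 30 mm above this origin.
- gate_center (a point): Middle of the H gate, at the top face of the aluminium plate, 91 mm above the table. Two columns along x, 20 mm left and right of this point, 14 mm wide, 50 mm long, are joined half-way by a cross channel 14 mm wide. Slots: first far left, second near left, third far right, fourth near right, with one to four dots punched at their ends. The lever is a 10 mm steel rod.
- knob: Middle of the lever's black rounded knob, 36 mm in diameter, 34 mm high, 125 mm from the tilting point: 155 mm above the table when upright, about 142 mm at a slot's end. It travels about 40 mm forward, back, left and right of the gate's middle. It moves with about 2 to 4 N and stays where it is left. z is along the lever, x forward.
- select (a joint): Sideways tilt of the lever in rad, positive to the right: -0.33 in the left-hand column, +0.33 in the right-hand column (each with 0.03 of play), stops at +-0.363. It can change from one column to the other only while shift is within about 0.03 of zero.
- shift (a joint): Fore-and-aft tilt of the lever in rad, positive forward (away from the robot): 0 in the cross channel, +0.332 at the end of a far slot (first, third), -0.332 at the end of a near slot (second, fourth).
- pull_up (a joint): How far the knob is pulled up along the lever against its spring (m): 0 when down, at most 0.012; it needs 12 N to begin. It must stay down.
- filter_ring: Loose dark steel filter ring, 48 mm outside, 12 mm high, lying on the selector's left shoulder; origin at its underside. To be left alone.
- spare_lens: Loose black camera lens standing on end, 68 mm in diameter, 75 mm high, right of the selector; origin at its underside. To be left alone.
- print_frame: Loose white printed three-legged frame, about 50 mm wide, 46 mm high, beyond the selector; origin at its underside. To be left alone.
- print_bracket: Loose white printed bracket 50 x 30 x 41 mm, in front of the selector; origin at its underside. To be left alone.
- specimen_jar: Loose glass jar, 44 mm in diameter, 60 mm high, beyond the selector; origin at its underside. To be left alone.
- lens_cap: Loose black lens cap, 58 mm in diameter, 9 mm thick, in front of the selector; origin at its underside. To be left alone.
- drive_box: Loose flat black box 115 x 78 x 20 mm, right of the lens; origin at its underside. To be left alone.

How it is judged:
On the way, in this order (a step that is already met when the one before it is completed fails the run):
1. the lever has been pushed across the cross channel to the right-hand column (value of joint select above 0.27 rad and value of joint shift between -0.15 and 0.15 rad), for 0.05 s.
2. the lever has been pushed forward to the end of the third slot (value of joint select above 0.27 rad and value of joint shift above 0.28 rad), for 0.1 s.
At the end, for the whole second after the job is handed in: The lever stands at rest in the third (far right) slot: select above 0.27 rad and shift above 0.28 rad of its 0.332, the knob is down (under 3 mm), and every loose thing is within 20 mm of where it stood (all of step 2 and velocity of joint select between -0.05 and 0.05 rad/s and velocity of joint shift between -0.05 and 0.05 rad/s and value of joint pull_up below 0.003 m and distance of each of filter_ring, spare_lens, print_frame, print_bracket, specimen_jar, lens_cap, drive_box from where it was at the start of the episode below 0.02 m); the robot touches nothing.
It fails at once if the knob is pulled up by more than 5 mm (value of joint pull_up above 0.005 m).
It fails at once if the knob is gripped or forced with more than 40 N (contact force between any of the fingers, the arm and knob above 40 N).
It fails at once if the lever dips into the fourth slot (shift below -0.15 in the right-hand half) (value of joint select above 0.2 rad and value of joint shift below -0.15 rad).
It fails at once if a loose thing beside the selector is moved by more than 20 mm (distance of any of filter_ring, spare_lens, print_frame, print_bracket, specimen_jar, lens_cap, drive_box from where it was at the start of the episode above 0.02 m).
It also fails if it takes over 58 s, if anything falls off the work surface, if the arm or the gripper's body presses on something with over 40 N, if the wrist force passes 120 N, or if a joint passes its speed limit or range.

### The arm

A 7-joint arm with a two-finger parallel gripper is mounted at the origin on the work surface. World frame = base frame: x ahead of the robot, y to its left, z up, the work surface at z = 0. Lengths are in m, angles in rad, forces in N, time in s.
With the tool pointing down it reaches from about 0.425 to 0.875 m from the base axis. Payload 8.4 kg.
Tool frame: the origin (TCP) lies midway between the tips of the shut fingers; the grasp point (between the pads) lies 19 mm behind it (arm.grip_depth is the distance from the TCP to the grasp point, in m); x points along the fingers, z is the direction in which the jaws open and shut, and the axes are right-handed (so a half turn about x gives the same grasp; the last joint's range is limited). The gripper opens to 87 mm and grips with 3 to 60 N. Pads are 19 mm wide; open, the fingers measure 117 mm over their backs; the gripper's body (75 mm by 190 mm) begins 51 mm behind the grasp point.
Start: joints at [-1.447, 0.333, 0.04, 1.465, -0.013, 1.343, -0.059], TCP at [0.144, 0.634, 0.223] pointing down, gripper open.
Joint ranges: [-2.58, 2.58], [-0.38, 2.09], [-1.3, 1.39], [0.25, 2.4], [-1.5, 4.64], [0.08, 2.09], [-2.65, 2.65]. Speed limits (rad/s): [2.22, 2.22, 2.79, 2.79, 3.14, 3.14, 3.14].

### API

Orientations are given as a unit quaternion [x, y, z, w].
In Python, from cell import arm gives the robot as it stands.
- The arm moves only by the tool send_rows, never from a script. Its argument "steps" is a list of rows, each an object with "dp": the shift along the tool's x, y, z in m, a list of three; "angular": the turn, a rotation vector about the tool's x, y, z in degrees, a list of three; "claw": the opening, from 0 (shut) to 1 (fully open). A call has 1 to 8 rows; each row is the pose to reach, as a shift and turn from the pose measured when the call began, along the tool's axes at that moment; what a row does not reach only later rows make up. A row lasts 1/12 s, in which the tool goes at most 41.7 mm and 7.16 degrees, less where a joint would pass 70% of its speed; a pose out of reach is approached as far as the arm can. A call with a gripper value outside its range is refused whole. The fingers move at their own pace and stop on an object; the grip force is fixed at half the most. Time passes only in rows, so rows that repeat a pose let the fingers close. It gives the time, the measured TCP pose, the force and the opening at its end, in the units of the state.
- arm.observe(): the state, without advancing time (a new reading comes with each control period).
- arm.camera(name): name is "scene" or "top" or "wrist"; returns a dict with "image" (400x640x3 uint8, blue, green, red), "fx", "fy", "cx", "cy" (pixels), "R" (3x3) and "t" (3): a world point X has camera coordinates R X + t; the wrist camera has in their place "hand_eye" (4x4, takes a point from camera to tool coordinates, whose origin is the TCP and whose axes are the tool frame's). Camera axes: x right, y down, z forward; pixel columns grow to the right and rows downward; lengths in m; the calibration is good to about 2 mm. The wrist camera is an equidistant fisheye: a pixel r from the principal point sees the ray r / f radians off the axis. A picture is of the moment at which its call begins: read the wrist's pose just before it. There is no depth.
- arm.hand_in(): hands the job in, once; it reports no verdict.
The state is a dict: "time": time; "q": joint angles; "dq": joint speeds; "joint_efforts": joint torques, N m; "ee_pos": TCP position; "eef_rot": TCP orientation; "contact_force": force on the tool from outside, world axes, zero at the start; "ft_torque": the same for the moment, N m; "width": finger opening in m.
Only numpy, scipy, OpenCV 4.12 (cv2) and the standard library are available. Lean on these libraries where they do the work, as an engineer would, in place of code of your own. Each camera call takes 0.05 s, during which the arm holds its last target. There are 200 camera calls.

## Working session

There is one attempt and no reset: what is moved stays moved. The work goes in short steps, Python scripts to look and compute and a tool call to move; the robot and the scene stay as the last step left them, time stands still between calls to the robot, and variables do not carry over. Pictures are saved under pics/ and viewed, about 8 in all and at most 12, crops included, and the job is handed in when it is done.

Besides the shell and the picture viewer there is one more tool, called after "Emit:" as name(argument=value, ...), one argument or row to a line, values as JSON. send_rows: Moves the arm, as the interface text tells. Its arguments: {"type":"object","properties":{"steps":{"type":"array"}},"required":["steps"]}

```bash
mkdir -p pics; ls; python3 - <<'E'
from cell import arm
import cv2,numpy as np
s=arm.observe();print(s['time'],s['ee_pos'],s['eef_rot'],s['width'])
for n in("scene","top"):
    c=arm.camera(n);cv2.imwrite(f"pics/{n}0.png",c["image"]);np.savez(f"{n}.npz",**c)
    print(n,c['fx'],c['cx'],c['cy'],(-np.array(c['R']).T@c['t']).round(3))
E
```

```text
pics
0.0 [0.1435514  0.63346096 0.22164841] [-0.44169198  0.55292029  0.44091841  0.55206731] 0.08722288891629781
scene 370.31247257440356 327.2057870787893 193.84367263679655 [ 1.026 -0.161  0.627]
top 368.80867121067683 324.35579668741724 198.16919655032152 [ 0.523 -0.029  0.844]
```

View pics/scene0.png

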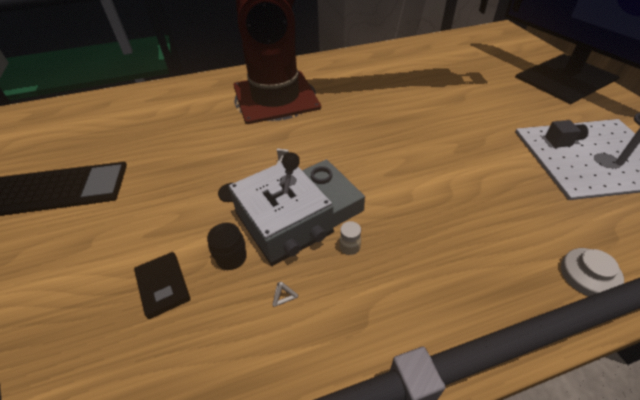

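View pics/top0.png

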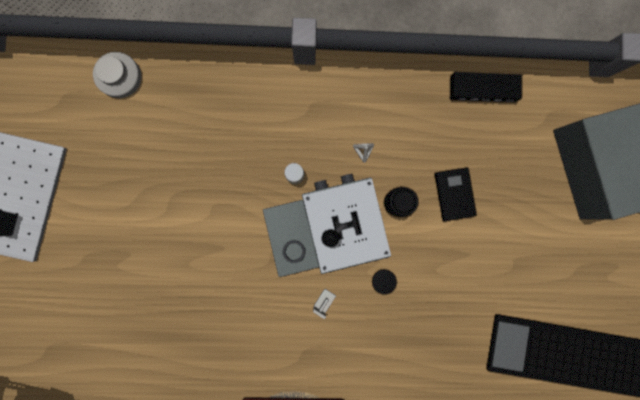

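The scene view shows the selector with its lever near (190,290). In the top view, the plate corners are near (304,197), (371,180), (389,255) and (322,272), and the knob is at (331,238), left of the gate. I'll enlarge the top view.

```bash
python3 - <<'E'
import cv2
i=cv2.imread("pics/top0.png")[165:285,255:415]
cv2.imwrite("pics/c1.png",cv2.resize(i,None,fx=5,fy=5,interpolation=cv2.INTER_CUBIC))
E
```

```text
(no output)
```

View pics/c1.png

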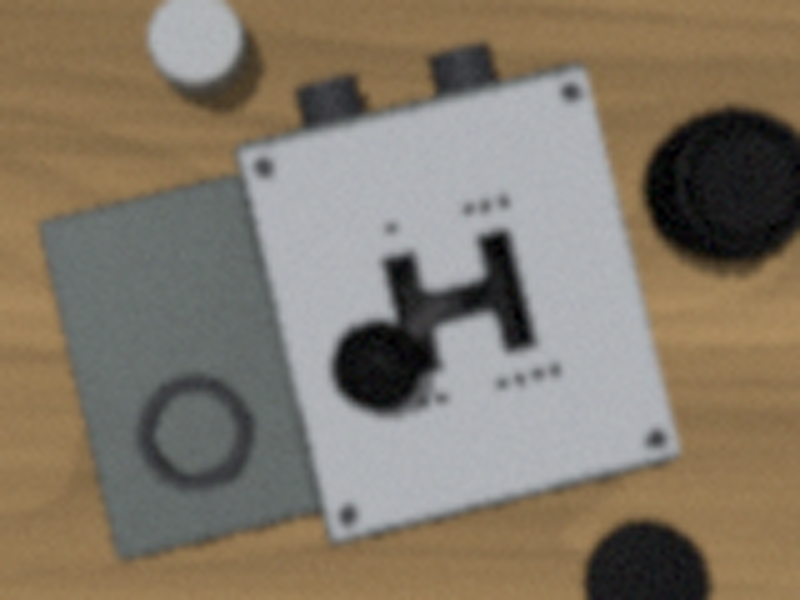

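The plate corners in the crop are (238,147), (585,66), (682,455) and (333,543). The gate middle is near (460,303) and the knob at (378,366). The lever stands in the near half of the left column.

```bash
cat >h.py <<'E'
import numpy as np
from scipy.spatial.transform import Rotation as Ro
def cast(c,p,z):
    d=c['R'].T@np.array([(p[0]-c['cx'])/c['fx'],(p[1]-c['cy'])/c['fy'],1]); o=-c['R'].T@c['t']
    return o+d*(z-o[2])/d[2]
E
python3 - <<'E'
from h import *
from scipy.optimize import least_squares
from cell import arm
c=dict(np.load('top.npz'))
f=lambda u:(255+(u[0]+.5)/5-.5,165+(u[1]+.5)/5-.5)
P=[cast(c,f(u),.091) for u in[(238,147),(585,66),(682,455),(333,543)]]
print(np.round(P,4),[np.linalg.norm(P[i]-P[i-1]).round(4) for i in range(4)])
g=np.mean(P,0); a=(P[0]-P[3]+P[1]-P[2]);yaw=np.arctan2(a[1],a[0])
b=(P[0]-P[1]+P[3]-P[2]);print('ctr',g,'yaw',yaw,np.arctan2(-b[0],b[1]))
G=cast(c,f((460,303)),.091);print('gate',G)
R=Ro.from_euler('z',yaw).as_matrix()
for z in(.142,.148,.15): k=cast(c,f((378,366)),z);print(z,R.T@(k-G))
for n,u,z in[('lens',(735,185),.075),('jar',(196,40),.06),('ring',(196,432),.06),('cap',(647,577),.009)]:print(n,(R.T@(cast(c,f(u),z)-G)).round(3))
print(R[:,:2])
s=arm.observe();print(Ro.from_quat(s['eef_rot']).as_matrix().round(3))
for y in (yaw,):print(Ro.from_euler('z',y).as_quat())
E
```

```text
[[ 0.5643 -0.0064  0.091 ]
 [ 0.6021 -0.148   0.091 ]
 [ 0.4439 -0.1914  0.091 ]
 [ 0.4049 -0.0499  0.091 ]] [np.float64(0.1653), np.float64(0.1465), np.float64(0.1641), np.float64(0.1468)]
ctr [ 0.50378906 -0.09891953  0.091     ] yaw 0.2669371852026783 0.26458341554201953
gate [ 0.50330258 -0.09892336  0.091     ]
0.142 [-0.0132554   0.04027811  0.051     ]
0.148 [-0.01282373  0.04047067  0.057     ]
0.15 [-0.01267983  0.04053485  0.059     ]
lens [ 0.02  -0.126 -0.016]
jar [ 0.134  0.08  -0.031]
ring [-0.028  0.119 -0.031]
cap [-0.144 -0.06  -0.082]
[[ 0.96458332 -0.26377834]
 [ 0.26377834  0.96458332]
 [ 0.          0.        ]]
[[-0.    -0.975  0.221]
 [-0.001  0.221  0.975]
 [-1.    -0.    -0.001]]
[0.         0.         0.13307268 0.99110628]
```

The gate centre is at (0.503,-0.099) with a yaw of 0.266. The two estimates of the centre agree to 0.5 mm. The knob sits at local (-13,+40) mm, so shift is about -0.1. I'll use shut fingers, turned +28° to line up with the gate. First I go around the base.

Emit:
send_rows(
  steps=[
    {"dp": [0, -0.03, -0.025], "angular": [-7, 0, 0], "claw": 0},
    {"dp": [0, -0.06, -0.05], "angular": [-14, 0, 0], "claw": 0},
    {"dp": [0, -0.09, -0.075], "angular": [-21, 0, 0], "claw": 0},
    {"dp": [0, -0.12, -0.1], "angular": [-28, 0, 0], "claw": 0},
    {"dp": [0, -0.15, -0.125], "angular": [-28, 0, 0], "claw": 0},
    {"dp": [0, -0.18, -0.15], "angular": [-28, 0, 0], "claw": 0},
    {"dp": [0, -0.21, -0.175], "angular": [-28, 0, 0], "claw": 0},
    {"dp": [0, -0.24, -0.2], "angular": [-28, 0, 0], "claw": 0},
  ],
)

```text
time: 0.77
ee_pos: [0.3342, 0.3835, 0.2219]
eef_rot: [0.562, -0.43, -0.562, -0.429]
contact_force: [1.0, 0.0, -0.3]
width: 0.0417
```

```bash
cat >>h.py <<'E'
YAW=.266; G=np.array([.5035,-.0989,0]); RL=Ro.from_euler('z',YAW)
def st():
    from cell import arm
    s=arm.observe(); R=Ro.from_quat(s['eef_rot']); p=np.array(s['ee_pos'])
    print('t',round(s['time'],2),'world',p.round(4),'local',(RL.inv().apply(p-G)).round(4),'F local',RL.inv().apply(s['contact_force']).round(1),'w',round(s['width'],4))
    T=np.array([[0,0,-1],[-1,0,0],[0,1,0]]).T  # columns: tool x=-Z, y=-X, z=+Y in local
    T=np.column_stack([[0,0,-1],[-1,0,0],[0,1,0]])
    print('turn needed (tool, deg)',(R.inv()*RL*Ro.from_matrix(T)).as_rotvec(degrees=True).round(1))
    return p,R
def to(p,R,tgt,world=False):
    w=np.array(tgt) if world else G+RL.apply(tgt)
    print(tgt,'dp',R.inv().apply(w-p).round(4))
E
python3 -c "
from h import *
p,R=st();to(p,R,(.45,.2,.22),True);to(p,R,(-.07,.04,.22))"
```

```text
t 0.77 world [0.3342 0.3835 0.2219] local [-0.0366  0.51    0.2219] F local [ 1.  -0.3 -0.3] w 0.0417
turn needed (tool, deg) [-0.  -0.1 -0.1]
(0.45, 0.2, 0.22) dp [ 0.0021 -0.0636 -0.2075]
(-0.07, 0.04, 0.22) dp [ 0.0025  0.0333 -0.47  ]
```

Emit:
send_rows(
  steps=[
    {"dp": [0, 0, -0.035], "angular": [0, 0, 0], "claw": 0},
    {"dp": [0, -0.01, -0.07], "angular": [0, 0, 0], "claw": 0},
    {"dp": [0, -0.02, -0.11], "angular": [0, 0, 0], "claw": 0},
    {"dp": [0, -0.02, -0.15], "angular": [0, 0, 0], "claw": 0},
    {"dp": [0, -0.02, -0.19], "angular": [0, 0, 0], "claw": 0},
    {"dp": [0, -0.02, -0.23], "angular": [0, 0, 0], "claw": 0},
    {"dp": [0, -0.01, -0.27], "angular": [0, 0, 0], "claw": 0},
    {"dp": [0, 0, -0.31], "angular": [0, 0, 0], "claw": 0},
  ],
)

```text
time: 1.43
ee_pos: [0.4154, 0.0823, 0.222]
eef_rot: [0.562, -0.43, -0.562, -0.429]
contact_force: [0.7, 0.1, 0.0]
width: 0.0004
```

```bash
python3 -c "
from h import *
p,R=st();to(p,R,(-.062,.04,.22));to(p,R,(-.062,.04,.13))"
```

```text
t 1.43 world [0.4154 0.0823 0.222 ] local [-0.0374  0.198   0.222 ] F local [ 0.7 -0.1  0. ] w 0.0004
turn needed (tool, deg) [-0.  -0.1 -0.1]
(-0.062, 0.04, 0.22) dp [ 0.0022  0.0246 -0.158 ]
(-0.062, 0.04, 0.13) dp [ 0.0922  0.0244 -0.1579]
```

Emit:
send_rows(
  steps=[
    {"dp": [0, 0.01, -0.04], "angular": [0, 0, 0], "claw": 0},
    {"dp": [0, 0.024, -0.08], "angular": [0, 0, 0], "claw": 0},
    {"dp": [0, 0.026, -0.12], "angular": [0, 0, 0], "claw": 0},
    {"dp": [0, 0.026, -0.158], "angular": [0, 0, 0], "claw": 0},
    {"dp": [0.03, 0.026, -0.158], "angular": [0, 0, 0], "claw": 0},
    {"dp": [0.06, 0.026, -0.158], "angular": [0, 0, 0], "claw": 0},
    {"dp": [0.09, 0.026, -0.158], "angular": [0, 0, 0], "claw": 0},
    {"dp": [0.09, 0.026, -0.158], "angular": [0, 0, 0], "claw": 0},
  ],
)

```text
time: 2.1
ee_pos: [0.4282, -0.0772, 0.1278]
eef_rot: [-0.56, 0.432, 0.563, 0.427]
contact_force: [-1.5, -0.2, -0.6]
width: 0.0007
```

```bash
python3 - <<'E'
from h import *
p,R=st();to(p,R,(-.027,.04,.13))
from cell import arm
import cv2
a=arm.camera('top')['image'][165:285,255:415];b=arm.camera('scene')['image'][130:250,210:370]
cv2.imwrite('pics/c2.png',cv2.resize(np.vstack([a,b]),None,fx=2.5,fy=2.5,interpolation=cv2.INTER_CUBIC))
E
```

```text
t 2.1 world [ 0.4282 -0.0772  0.1278] local [-0.067   0.0407  0.1278] F local [-1.4  0.2 -0.6] w 0.0007
turn needed (tool, deg) [-0.1 -0.  -0.5]
(-0.027, 0.04, 0.13) dp [-0.0025 -0.04   -0.0007]
```

View pics/c2.png

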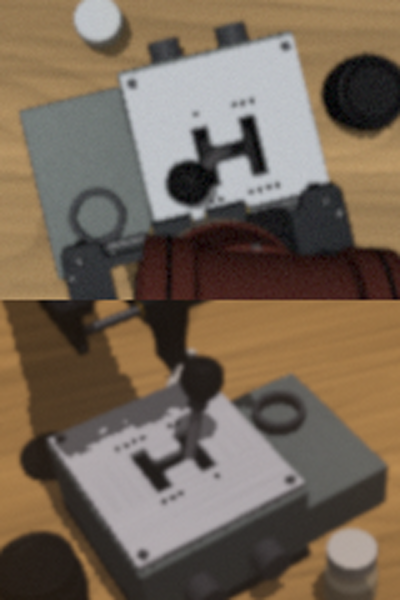

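The top crop shows the knob at (190,183), directly ahead of the fingers. I push forward in small steps.

Emit:
send_rows(
  steps=[
    {"dp": [0, -0.008, 0], "angular": [0, 0, 0], "claw": 0},
    {"dp": [0, -0.016, 0], "angular": [0, 0, 0], "claw": 0},
    {"dp": [0, -0.02, 0], "angular": [0, 0, 0], "claw": 0},
    {"dp": [0, -0.024, 0], "angular": [0, 0, 0], "claw": 0},
    {"dp": [0, -0.027, 0], "angular": [0, 0, 0], "claw": 0},
    {"dp": [0, -0.03, 0], "angular": [0, 0, 0], "claw": 0},
    {"dp": [0, -0.033, 0], "angular": [0, 0, 0], "claw": 0},
    {"dp": [0, -0.034, 0], "angular": [0, 0, 0], "claw": 0},
  ],
)

```text
time: 2.87
ee_pos: [0.4641, -0.0682, 0.1322]
eef_rot: [-0.561, 0.431, 0.562, 0.428]
contact_force: [-1.9, 0.4, 2.1]
width: 0.0007
```

```bash
cat >>h.py <<'E'
def look(n):
    from cell import arm; import cv2
    a=arm.camera('top')['image'][175:265,295:385]
    cv2.imwrite(f'pics/{n}.png',cv2.resize(a,None,fx=6,fy=6,interpolation=cv2.INTER_CUBIC))
E
python3 -c "
from h import *
p,R=st();look('c3')"
```

```text
t 2.87 world [ 0.4641 -0.0682  0.1322] local [-0.03    0.04    0.1322] F local [-1.8  0.9  2.1] w 0.0007
turn needed (tool, deg) [-0.  -0.1 -0.2]
```

View pics/c3.png

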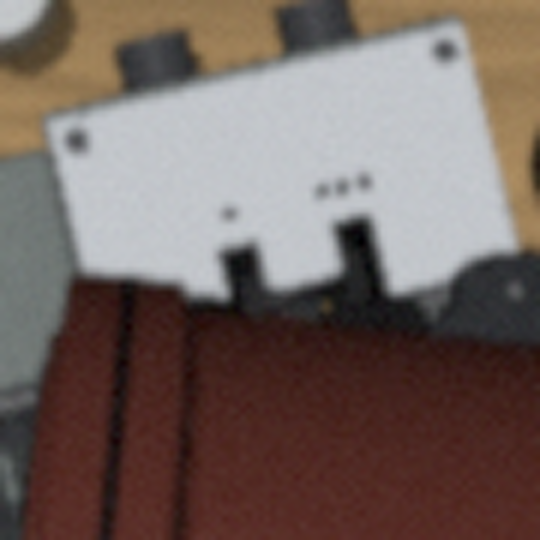

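The arm hides the knob from the top camera. I'll go around to the left side of the knob, then measure with the scene camera.

Emit:
send_rows(
  steps=[
    {"dp": [0, 0.02, 0], "angular": [0, 0, 0], "claw": 0},
    {"dp": [0, 0.03, 0.02], "angular": [0, 0, 0], "claw": 0},
    {"dp": [0, 0.03, 0.055], "angular": [0, 0, 0], "claw": 0},
    {"dp": [0, 0.01, 0.055], "angular": [0, 0, 0], "claw": 0},
    {"dp": [0, -0.015, 0.055], "angular": [0, 0, 0], "claw": 0},
    {"dp": [0, -0.03, 0.055], "angular": [0, 0, 0], "claw": 0},
    {"dp": [0, -0.03, 0.055], "angular": [0, 0, 0], "claw": 0},
  ],
)

```text
time: 3.5
ee_pos: [0.4813, -0.006, 0.1323]
eef_rot: [0.563, -0.43, -0.562, -0.428]
contact_force: [-0.6, -0.3, 0.4]
width: 0.0001
```

```bash
python3 - <<'E'
from h import *
from cell import arm
import cv2
p,R=st()
c=arm.camera('scene');np.savez('scene1.npz',**c)
a=cv2.imread('pics/scene0.png')[135:215,240:340];b=c['image'][135:215,240:340]
cv2.imwrite('pics/c4.png',cv2.resize(np.hstack([a,b]),None,fx=4,fy=4,interpolation=cv2.INTER_CUBIC))
E
```

```text
t 3.5 world [ 0.4813 -0.006   0.1323] local [0.003  0.0955 0.1323] F local [-0.6 -0.1  0.4] w 0.0001
turn needed (tool, deg) [ 0.1 -0.2 -0.1]
```

View pics/c4.png

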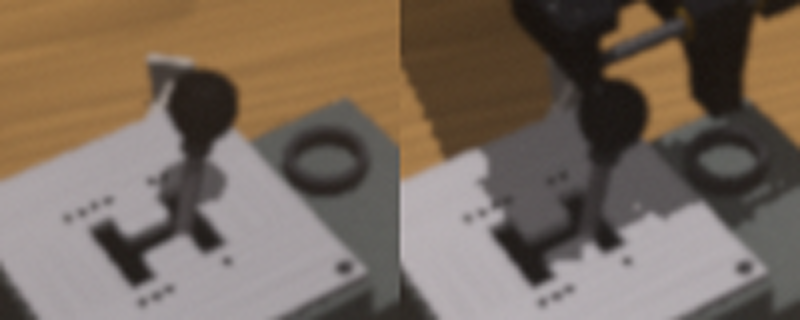

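The knob moved from crop (203,103) to (214,115), with the lever now beside the cross channel. The fingers stand clear on the selector's left side. Next I work out the shift from these pixels.

```bash
python3 - <<'E'
from h import *
c=dict(np.load('scene1.npz'))
px=lambda u:np.array([240+(u[0]+.5)/4-.5,135+(u[1]+.5)/4-.5])
print(px((203,103)),px((214,115)))
for sh in(-.15,-.1,-.05,-.03,0,.03,.05,.1):
    # knob 125 mm along the lever
    v=np.array([np.tan(sh),np.tan(.33),1]);v*=.125/np.linalg.norm(v)
    X=c['R']@(G+RL.apply(v+[0,0,.03]))+c['t'];print(sh,(v*1000).round(1),X[:2]/X[2]*c['fx']+[c['cx'],c['cy']])
E
```

```text
[290.375 160.375] [293.125 163.375]
-0.15 [-17.7  40.1 117.1] [288.2480272  159.88833392]
-0.1 [-11.8  40.3 117.7] [289.80501073 161.2140165 ]
-0.05 [ -5.9  40.5 118.1] [291.35498673 162.67901741]
-0.03 [ -3.5  40.5 118.2] [291.97218924 163.30367342]
0 [  0.   40.5 118.3] [292.89425544 164.28172076]
0.03 [  3.5  40.5 118.2] [293.81110418 165.308671  ]
0.05 [  5.9  40.5 118.1] [294.41902585 166.02025011]
0.1 [ 11.8  40.3 117.7] [295.92540678 167.89244017]
```

Shift is now about -0.01, inside the cross channel's ±0.03 window. I push right gently and check the force.

Emit:
send_rows(
  steps=[
    {"dp": [0, 0.002, -0.01], "angular": [0, 0, 0], "claw": 0},
    {"dp": [0, 0.003, -0.018], "angular": [0, 0, 0], "claw": 0},
    {"dp": [0, 0.003, -0.022], "angular": [0, 0, 0], "claw": 0},
    {"dp": [0, 0.003, -0.025], "angular": [0, 0, 0], "claw": 0},
    {"dp": [0, 0.003, -0.028], "angular": [0, 0, 0], "claw": 0},
    {"dp": [0, 0.003, -0.03], "angular": [0, 0, 0], "claw": 0},
    {"dp": [0, 0.003, -0.032], "angular": [0, 0, 0], "claw": 0},
  ],
)

```text
time: 4.13
ee_pos: [0.4851, -0.038, 0.1323]
eef_rot: [-0.562, 0.43, 0.562, 0.428]
contact_force: [-2.2, 4.8, 3.1]
width: 0.0007
```

```bash
python3 -c "
from h import *
p,R=st()"
```

```text
t 4.13 world [ 0.4851 -0.038   0.1323] local [-0.0017  0.0636  0.1323] F local [-0.8  5.2  3.1] w 0.0007
turn needed (tool, deg) [ 0.  -0.1 -0.2]
```

Emit:
send_rows(
  steps=[
    {"dp": [0, 0, -0.004], "angular": [0, 0, 0], "claw": 0},
    {"dp": [0, 0, -0.008], "angular": [0, 0, 0], "claw": 0},
    {"dp": [0, 0, -0.012], "angular": [0, 0, 0], "claw": 0},
    {"dp": [0, 0, -0.016], "angular": [0, 0, 0], "claw": 0},
  ],
)

```text
time: 4.47
ee_pos: [0.4897, -0.0538, 0.1324]
eef_rot: [-0.562, 0.43, 0.562, 0.428]
contact_force: [-1.2, 2.6, 3.2]
width: 0.0007
```

```bash
python3 -c "
from h import *
p,R=st()"
```

```text
t 4.47 world [ 0.4897 -0.0538  0.1324] local [-0.0015  0.0471  0.1324] F local [-0.5  2.8  3.2] w 0.0007
turn needed (tool, deg) [ 0.  -0.1 -0.2]
```

The lever is moving freely at 2.8 N. I continue towards TCP y of about 0.

Emit:
send_rows(
  steps=[
    {"dp": [0, 0, -0.006], "angular": [0, 0, 0], "claw": 0},
    {"dp": [0, 0, -0.012], "angular": [0, 0, 0], "claw": 0},
    {"dp": [0, 0, -0.018], "angular": [0, 0, 0], "claw": 0},
    {"dp": [0, 0, -0.024], "angular": [0, 0, 0], "claw": 0},
    {"dp": [0, 0, -0.03], "angular": [0, 0, 0], "claw": 0},
    {"dp": [0, 0, -0.036], "angular": [0, 0, 0], "claw": 0},
    {"dp": [0, 0, -0.04], "angular": [0, 0, 0], "claw": 0},
    {"dp": [0, 0, -0.042], "angular": [0, 0, 0], "claw": 0},
  ],
)

```text
time: 5.13
ee_pos: [0.5007, -0.0953, 0.1324]
eef_rot: [0.562, -0.431, -0.562, -0.428]
contact_force: [-0.3, 2.3, 1.8]
width: 0.0005
```

```bash
python3 -c "
from h import *
p,R=st()"
```

```text
t 5.13 world [ 0.5007 -0.0953  0.1324] local [-0.0017  0.0042  0.1324] F local [0.3 2.4 1.8] w 0.0005
turn needed (tool, deg) [-0.  -0.1 -0.2]
```

Emit:
send_rows(
  steps=[
    {"dp": [0, 0, -0.002], "angular": [0, 0, 0], "claw": 0},
    {"dp": [0, 0, -0.004], "angular": [0, 0, 0], "claw": 0},
    {"dp": [0, 0, -0.006], "angular": [0, 0, 0], "claw": 0},
    {"dp": [0, 0, -0.007], "angular": [0, 0, 0], "claw": 0},
  ],
)

```text
time: 5.47
ee_pos: [0.5024, -0.1021, 0.1322]
eef_rot: [-0.562, 0.431, 0.562, 0.428]
contact_force: [0.4, 0.9, -1.0]
width: 0.0006
```

```bash
python3 - <<'E'
from h import *
from cell import arm
import cv2
p,R=st()
c=arm.camera('scene')
cv2.imwrite('pics/c5.png',cv2.resize(c['image'][135:215,240:340],None,fx=6,fy=6,interpolation=cv2.INTER_CUBIC))
for sh in(-.05,0,.05):
  for se in (.2,.27,.3,.33):
    v=np.array([np.tan(sh),-np.tan(se),1]);v*=.125/np.linalg.norm(v)
    X=c['R']@(G+RL.apply(v+[0,0,.03]))+c['t'];u=X[:2]/X[2]*c['fx']+[c['cx'],c['cy']]+[.7,-.7];print(sh,se,((u-[240,135]+.5)*6-.5).round(1))
E
```

```text
t 5.47 world [ 0.5024 -0.1021  0.1322] local [-0.0019 -0.0028  0.1322] F local [ 0.6  0.8 -1. ] w 0.0006
turn needed (tool, deg) [-0.  -0.1 -0.2]
-0.05 0.2 [132.3 233.2]
-0.05 0.27 [109.  248.8]
-0.05 0.3 [ 99.1 255.9]
-0.05 0.33 [ 89.5 263.2]
0 0.2 [141.1 244. ]
0 0.27 [117.4 259.5]
0 0.3 [107.5 266.6]
0 0.33 [ 97.7 273.8]
0.05 0.2 [150.3 255.5]
0.05 0.27 [126.4 270.9]
0.05 0.3 [116.3 277.9]
0.05 0.33 [106.4 285.1]
```

View pics/c5.png

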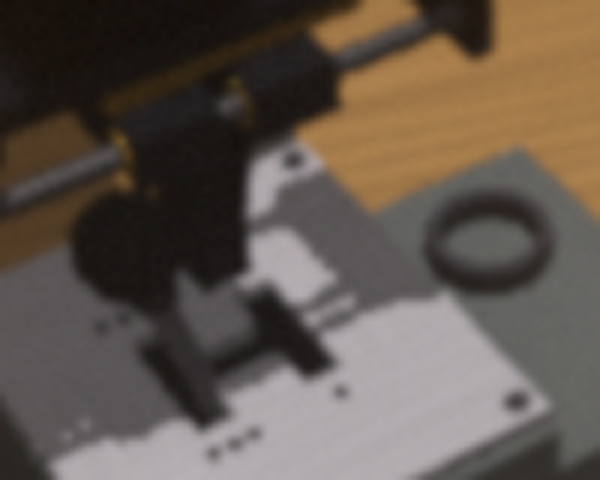

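The knob is at about (124,248), which gives select of about 0.25. It needs roughly 8 mm more.

Emit:
send_rows(
  steps=[
    {"dp": [0, 0, -0.002], "angular": [0, 0, 0], "claw": 0},
    {"dp": [0, 0, -0.004], "angular": [0, 0, 0], "claw": 0},
    {"dp": [0, 0, -0.006], "angular": [0, 0, 0], "claw": 0},
    {"dp": [0, 0, -0.007], "angular": [0, 0, 0], "claw": 0},
  ],
)

```text
time: 5.85
ee_pos: [0.5042, -0.1093, 0.1322]
eef_rot: [-0.562, 0.431, 0.562, 0.428]
contact_force: [-0.3, 1.8, -1.7]
width: 0.0008
```

Emit:
send_rows(
  steps=[
    {"dp": [0, 0, -0.001], "angular": [0, 0, 0], "claw": 0},
    {"dp": [0, 0, -0.002], "angular": [0, 0, 0], "claw": 0},
  ],
)

```text
time: 6.02
ee_pos: [0.5047, -0.1113, 0.1321]
eef_rot: [-0.562, 0.431, 0.562, 0.428]
contact_force: [-0.7, 1.8, -0.3]
width: 0.0002
```

```bash
python3 -c "
from h import *
p,R=st()"
```

```text
t 6.02 world [ 0.5047 -0.1113  0.1321] local [-0.0021 -0.0123  0.1321] F local [-0.2  1.9 -0.3] w 0.0002
turn needed (tool, deg) [-0.  -0.1 -0.2]
```

Emit:
send_rows(
  steps=[
    {"dp": [0, 0, -0.001], "angular": [0, 0, 0], "claw": 0},
    {"dp": [0, 0, -0.002], "angular": [0, 0, 0], "claw": 0},
    {"dp": [0, 0, -0.002], "angular": [0, 0, 0], "claw": 0},
  ],
)

```text
time: 6.27
ee_pos: [0.5052, -0.1134, 0.1321]
eef_rot: [-0.562, 0.431, 0.562, 0.428]
contact_force: [0.2, 1.5, -1.4]
width: 0.0003
```

```bash
python3 - <<'E'
from h import *
from cell import arm
import cv2
p,R=st()
c=arm.camera('scene')
cv2.imwrite('pics/c6.png',cv2.resize(c['image'][135:215,240:340],None,fx=6,fy=6,interpolation=cv2.INTER_CUBIC))
E
```

```text
t 6.27 world [ 0.5052 -0.1134  0.1321] local [-0.0022 -0.0145  0.1321] F local [ 0.6  1.4 -1.4] w 0.0003
turn needed (tool, deg) [-0.  -0.1 -0.2]
```

View pics/c6.png

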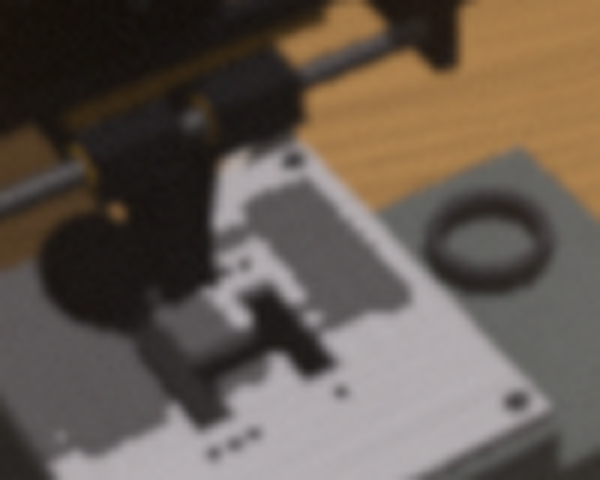

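The knob is at about (92,270): select of about 0.34 and shift of about -0.01. It has reached the right-hand column. Now I back off to the left, go behind the knob and push forward.

Emit:
send_rows(
  steps=[
    {"dp": [0, 0, 0.012], "angular": [0, 0, 0], "claw": 0},
    {"dp": [0, 0.015, 0.025], "angular": [0, 0, 0], "claw": 0},
    {"dp": [0, 0.04, 0.025], "angular": [0, 0, 0], "claw": 0},
    {"dp": [0, 0.06, 0.02], "angular": [0, 0, 0], "claw": 0},
    {"dp": [0.002, 0.06, 0.0], "angular": [0, 0, 0], "claw": 0},
    {"dp": [0.004, 0.06, -0.025], "angular": [0, 0, 0], "claw": 0},
    {"dp": [0.004, 0.06, -0.025], "angular": [0, 0, 0], "claw": 0},
  ],
)

```text
time: 6.9
ee_pos: [0.4544, -0.1574, 0.1291]
eef_rot: [0.562, -0.432, -0.56, -0.429]
contact_force: [0.3, -0.4, -1.0]
width: 0.0005
```

```bash
python3 -c "
from h import *
p,R=st()"
```

```text
t 6.9 world [ 0.4544 -0.1574  0.1291] local [-0.0628 -0.0436  0.1291] F local [ 0.2 -0.4 -1. ] w 0.0005
turn needed (tool, deg) [-0.2 -0.3 -0.1]
```

Emit:
send_rows(
  steps=[
    {"dp": [0, -0.015, 0.002], "angular": [0, 0, 0], "claw": 0},
    {"dp": [0, -0.028, 0.002], "angular": [0, 0, 0], "claw": 0},
    {"dp": [0, -0.033, 0.002], "angular": [0, 0, 0], "claw": 0},
    {"dp": [0, -0.038, 0.002], "angular": [0, 0, 0], "claw": 0},
    {"dp": [0, -0.043, 0.002], "angular": [0, 0, 0], "claw": 0},
    {"dp": [0, -0.048, 0.002], "angular": [0, 0, 0], "claw": 0},
    {"dp": [0, -0.053, 0.002], "angular": [0, 0, 0], "claw": 0},
    {"dp": [0, -0.057, 0.002], "angular": [0, 0, 0], "claw": 0},
  ],
)

```text
time: 7.57
ee_pos: [0.5092, -0.1406, 0.1289]
eef_rot: [0.562, -0.432, -0.56, -0.429]
contact_force: [-2.2, -1.2, 1.1]
width: 0.0004
```

```bash
python3 -c "
from h import *
p,R=st()"
```

```text
t 7.57 world [ 0.5092 -0.1406  0.1289] local [-0.0055 -0.0417  0.1289] F local [-2.5 -0.6  1.1] w 0.0004
turn needed (tool, deg) [-0.2 -0.3 -0.1]
```

Force is 2.5 N and the lever slides. I continue in small steps until it stops at the slot's end.

Emit:
send_rows(
  steps=[
    {"dp": [0, -0.003, 0], "angular": [0, 0, 0], "claw": 0},
    {"dp": [0, -0.006, 0], "angular": [0, 0, 0], "claw": 0},
    {"dp": [0, -0.008, 0], "angular": [0, 0, 0], "claw": 0},
    {"dp": [0, -0.01, 0], "angular": [0, 0, 0], "claw": 0},
  ],
)

```text
time: 7.9
ee_pos: [0.5186, -0.1379, 0.1286]
eef_rot: [0.562, -0.432, -0.56, -0.429]
contact_force: [-3.4, -0.1, -1.5]
width: 0.0005
```

Emit:
send_rows(
  steps=[
    {"dp": [0, -0.001, 0], "angular": [0, 0, 0], "claw": 0},
    {"dp": [0, -0.002, 0], "angular": [0, 0, 0], "claw": 0},
    {"dp": [0, -0.003, 0], "angular": [0, 0, 0], "claw": 0},
  ],
)

```text
time: 8.15
ee_pos: [0.5214, -0.137, 0.1285]
eef_rot: [0.561, -0.432, -0.561, -0.429]
contact_force: [-1.6, 0.2, -2.6]
width: 0.0002
```

```bash
python3 - <<'E'
from h import *
from cell import arm
import cv2
p,R=st()
c=arm.camera('scene')
cv2.imwrite('pics/c7.png',cv2.resize(c['image'][135:215,240:340],None,fx=6,fy=6,interpolation=cv2.INTER_CUBIC))
for sh in(.2,.24,.28,.332):
  for se in (.3,.33,.36):
    v=np.array([np.tan(sh),-np.tan(se),1]);v*=.125/np.linalg.norm(v)
    X=c['R']@(G+RL.apply(v+[0,0,.03]))+c['t'];u=X[:2]/X[2]*c['fx']+[c['cx'],c['cy']]+[.7,-.7];print(sh,se,((u-[240,135]+.5)*6-.5).round(1))
E
```

```text
t 8.15 world [ 0.5214 -0.137   0.1285] local [ 0.0073 -0.0415  0.1285] F local [-1.5  0.6 -2.6] w 0.0002
turn needed (tool, deg) [-0.2 -0.2 -0.2]
0.2 0.3 [145.4 315.5]
0.2 0.33 [135.3 322.3]
0.2 0.36 [125.2 329.3]
0.24 0.3 [153.8 326.4]
0.24 0.33 [143.6 333. ]
0.24 0.36 [133.5 339.8]
0.28 0.3 [162.4 337.6]
0.28 0.33 [152.2 344. ]
0.28 0.36 [142.1 350.7]
0.332 0.3 [173.9 352.5]
0.332 0.33 [163.7 358.8]
0.332 0.36 [153.6 365.2]
```

View pics/c7.png

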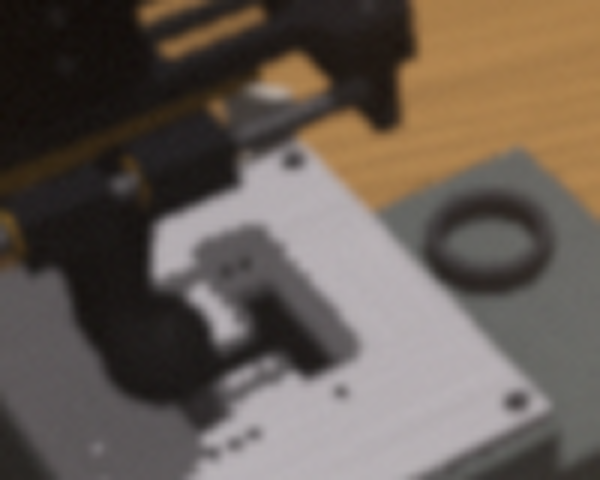

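The knob is at about (160,350), so shift is about 0.30, close to home. I push a little further until the force rises at the stop.

Emit:
send_rows(
  steps=[
    {"dp": [0, -0.001, 0], "angular": [0, 0, 0], "claw": 0},
    {"dp": [0, -0.002, 0], "angular": [0, 0, 0], "claw": 0},
    {"dp": [0, -0.003, 0], "angular": [0, 0, 0], "claw": 0},
  ],
)

```text
time: 8.45
ee_pos: [0.5245, -0.1361, 0.1285]
eef_rot: [0.562, -0.432, -0.561, -0.429]
contact_force: [-1.6, 0.5, -1.4]
width: 0.0006
```

Emit:
send_rows(
  steps=[
    {"dp": [0, -0.001, 0], "angular": [0, 0, 0], "claw": 0},
    {"dp": [0, -0.0015, 0], "angular": [0, 0, 0], "claw": 0},
  ],
)

```text
time: 8.62
ee_pos: [0.5261, -0.1356, 0.1285]
eef_rot: [0.562, -0.432, -0.561, -0.429]
contact_force: [-2.4, -0.3, -1.5]
width: 0.0004
```

Emit:
send_rows(
  steps=[
    {"dp": [0, -0.001, 0], "angular": [0, 0, 0], "claw": 0},
    {"dp": [0, -0.0015, 0], "angular": [0, 0, 0], "claw": 0},
  ],
)

```text
time: 8.78
ee_pos: [0.5277, -0.1351, 0.1285]
eef_rot: [0.562, -0.432, -0.561, -0.429]
contact_force: [-2.6, -0.4, -2.0]
width: 0.0004
```

Emit:
send_rows(
  steps=[
    {"dp": [0, -0.001, 0], "angular": [0, 0, 0], "claw": 0},
    {"dp": [0, -0.0015, 0], "angular": [0, 0, 0], "claw": 0},
  ],
)

```text
time: 8.95
ee_pos: [0.5288, -0.1348, 0.1283]
eef_rot: [0.561, -0.432, -0.561, -0.428]
contact_force: [-4.3, 0.4, -1.8]
width: 0.0002
```

Emit:
send_rows(
  steps=[
    {"dp": [0, -0.001, 0], "angular": [0, 0, 0], "claw": 0},
    {"dp": [0, -0.0015, 0], "angular": [0, 0, 0], "claw": 0},
  ],
)

```text
time: 9.12
ee_pos: [0.5298, -0.1345, 0.128]
eef_rot: [-0.561, 0.433, 0.561, 0.428]
contact_force: [-5.9, -0.8, -1.1]
width: 0.0003
```

Emit:
send_rows(
  steps=[
    {"dp": [0, -0.0015, 0], "angular": [0, 0, 0], "claw": 0},
    {"dp": [0, -0.002, 0], "angular": [0, 0, 0], "claw": 0},
  ],
)

```text
time: 9.28
ee_pos: [0.5309, -0.1342, 0.1277]
eef_rot: [-0.56, 0.433, 0.562, 0.428]
contact_force: [-7.5, -0.9, -0.9]
width: 0.0008
```

The force has risen steadily to 7.5 N and the tip is lagging its command, so the lever is at the stop. I retreat straight back, then up and off to the left so the cameras can see.

Emit:
send_rows(
  steps=[
    {"dp": [0, 0.015, 0], "angular": [0, 0, 0], "claw": 0},
    {"dp": [0, 0.045, 0], "angular": [0, 0, 0], "claw": 0},
    {"dp": [-0.02, 0.07, 0], "angular": [0, 0, 0], "claw": 0},
    {"dp": [-0.06, 0.07, 0], "angular": [0, 0, 0], "claw": 0},
    {"dp": [-0.1, 0.07, 0.03], "angular": [0, 0, 0], "claw": 0},
    {"dp": [-0.1, 0.05, 0.07], "angular": [0, 0, 0], "claw": 0},
    {"dp": [-0.1, 0.05, 0.11], "angular": [0, 0, 0], "claw": 0},
    {"dp": [-0.1, 0.04, 0.15], "angular": [0, 0, 0], "claw": 0},
  ],
)

```text
time: 9.95
ee_pos: [0.4552, -0.0027, 0.2296]
eef_rot: [0.561, -0.432, -0.56, -0.43]
contact_force: [1.3, 0.3, -0.1]
width: 0.0004
```

Emit:
send_rows(
  steps=[
    {"dp": [0, -0.01, 0.04], "angular": [0, 0, 0], "claw": 0},
    {"dp": [0, -0.01, 0.08], "angular": [0, 0, 0], "claw": 0},
    {"dp": [0, -0.01, 0.12], "angular": [0, 0, 0], "claw": 0},
    {"dp": [0, -0.01, 0.16], "angular": [0, 0, 0], "claw": 0},
    {"dp": [0, -0.01, 0.2], "angular": [0, 0, 0], "claw": 0},
    {"dp": [0, -0.01, 0.2], "angular": [0, 0, 0], "claw": 0},
  ],
)

```text
time: 10.45
ee_pos: [0.4113, 0.2014, 0.2298]
eef_rot: [-0.563, 0.428, 0.563, 0.429]
contact_force: [-0.6, 0.3, -0.5]
width: 0.0006
```

```bash
python3 - <<'E'
from h import *
from cell import arm
import cv2
p,R=st()
c=arm.camera('top')
a=c['image'][135:285,255:475];b=arm.camera('scene')['image'][135:285,130:350]
cv2.imwrite('pics/c8.png',cv2.resize(np.vstack([a,b]),None,fx=2,fy=2,interpolation=cv2.INTER_CUBIC) if 0 else cv2.resize(a,None,fx=3.5,fy=3.5,interpolation=cv2.INTER_CUBIC))
# knob expected in the crop
for sh in(.2,.28,.332):
    v=np.array([np.tan(sh),-np.tan(.33),1]);v*=.125/np.linalg.norm(v)
    X=c['R']@(G+RL.apply(v+[0,0,.03]))+c['t'];u=X[:2]/X[2]*c['fx']+[c['cx'],c['cy']];print(sh,((u-[255,135]+.5)*3.5-.5).round(1))
E
```

```text
t 10.45 world [0.4113 0.2014 0.2298] local [-0.01    0.314   0.2298] F local [-0.5  0.4 -0.5] w 0.0006
turn needed (tool, deg) [0.2 0.1 0.1]
0.2 [391.9 259.9]
0.28 [386.1 243.7]
0.332 [382.  233.5]
```

View pics/c8.png

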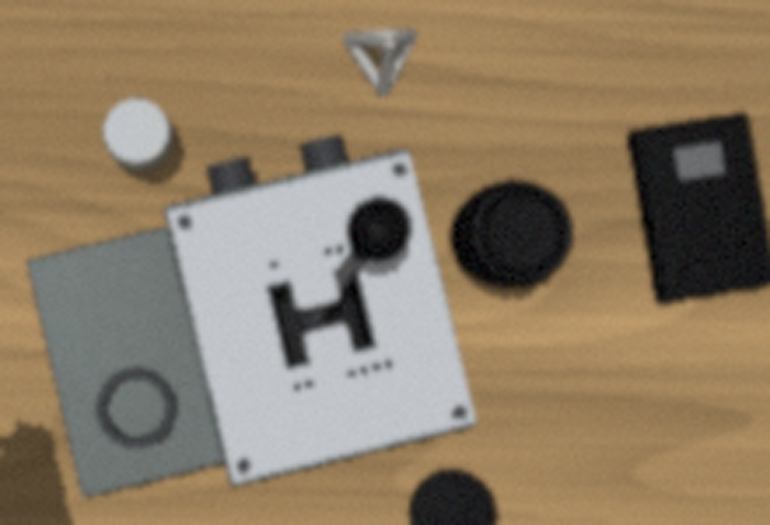

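The knob is at (380,229), against (382,233) expected for shift 0.332, so it is fully home. The jar, frame, lens, box, ring and cap look unmoved. I'll compare the bracket's region with the first picture and then hand in.

```bash
python3 - <<'E'
from cell import arm
import cv2
a=cv2.imread('pics/top0.png');b=arm.camera('top')['image']
for n,(x,y) in dict(bracket=(324,303),cap=(384,281),jar=(294,173),frame=(364,150),lens=(401,201),box=(455,194),ring=(294,251)).items():
    s=lambda i:i[y-15:y+15,x-18:x+18]
    m=cv2.matchTemplate(b[y-25:y+25,x-28:x+28],s(a),cv2.TM_CCOEFF_NORMED);v=cv2.minMaxLoc(m);print(n,round(v[1],2),v[3][0]-10,v[3][1]-10)
print(arm.hand_in())
E
```

```text
bracket 1.0 0 0
cap 1.0 0 0
jar 1.0 0 0
frame 0.99 0 0
lens 0.99 0 0
box 0.98 0 0
ring 0.99 0 0
the job is handed in; nothing more can be done
None
```

The lever is in the third (far right) slot and the job is handed in; the interface gave no verdict. With shut fingertips I pushed it about 13 mm forward into the cross channel, across to the right-hand column, then forward to the stop. The highest force reading on the tool was about 7.5 N, at about 9.3 s on the robot's clock.

- **Lever position:** in the last top picture the knob is at (380,229), against (382,233) expected for shift 0.332 and select 0.33. That is about a pixel in the camera image.
- **Cross-channel step:** when I changed from pushing right to pushing forward, the scene camera gave select of about 0.34 and shift of about -0.01.
- **Loose things:** comparing the first and last top pictures, all seven show zero pixel shift.
- **Arm:** it stood clear to the left, with no contact, when I handed in.
- **Not measured:** I could not read the pull-up joint directly. I only ever pushed the knob sideways, and the vertical force on the tool stayed under about 4 N, well below the 12 N needed to lift it.
- **Small disagreement:** the plate measured 146 x 165 mm in the pictures instead of 150 x 170 mm. The two estimates of the gate centre still agreed to 0.5 mm.

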